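# Lay out a lot on the tool-sale table

## Robot

A 6-joint arm with a two-finger parallel gripper is mounted at the origin on the work surface. World frame = base frame: x ahead of the robot, y to its left, z up, the work surface at z = 0. Lengths are in m, angles in degrees, forces in N, time in s.
With the tool pointing down it reaches from about 0.3 to 0.75 m from the base axis. Payload 8.5 kg.
Tool frame: the origin (TCP) lies at the very end of the fingers, on their centre line; the grasp point (between the pads) lies 19 mm behind it (env.tcp_to_grasp is the distance from the TCP to the grasp point, in m); z points along the fingers, y is the line along which they close (so a half turn about z gives the same grasp; the last joint's range is limited). The gripper opens to 85 mm and grips with 20 to 120 N. Pads are 22 mm wide; open, the fingers measure 114 mm over their backs; the gripper's body (76 mm by 85 mm) begins 54 mm behind the grasp point. The pads swing forward as they close: fully open they stand 13 mm farther back than shut.
Start: joints at [57.393, 21.807, 74.336, -0, 83.858, -12.336], TCP at [0.191, 0.516, 0.231] pointing down, gripper open.
Joint ranges: [-178.18, 178.18], [-50.72, 133.34], [12.68, 142.11], [-81.47, 261.47], [9.98, 163.14], [-165.26, 165.26]. Speed limits (degrees/s): [136.94, 136.94, 180, 180, 180, 180].

## Interface

Orientations are given as a 3x3 rotation matrix whose columns are the frame's x, y, z axes.
In Python, from rig import status, get_image, env gives the robot as it stands.
- The arm moves only by the shell command python3 -m handwheel 'ROWS' [FORCE]. ROWS is text: rows parted by semicolons, each of 7 numbers parted by spaces: the shift along the world's x, y, z in cm, then the turn, a rotation vector about the world's x, y, z in degrees, then the opening, from 0 (shut) to 1 (fully open). In form: dx dy dz wx wy wz gripper; .... A call has 1 to 8 rows; each row is the pose to reach, as a shift and turn from the pose commanded when the call began; what a row does not reach only later rows make up. A row lasts 1/12 s, in which the tool goes at most 41.7 mm and 7.16 degrees, less where a joint would pass 70% of its speed; a pose out of reach is approached as far as the arm can. A call with a gripper value outside its range is refused whole. The fingers move at their own pace and stop on an object; FORCE is the grip in N (left out, the last holds). Time passes only in rows, so rows that repeat a pose let the fingers close. It gives the time, the measured TCP pose, the force, the opening and the grip force at its end, in the units of the state.
- status.observe(): the state, without advancing time (a new reading comes with each control period).
- get_image(name): name is "scene" or "side" or "wrist"; returns a dict with "color" (420x560x3 uint8, red, green, blue), "vertical_fov" (degrees; the focal length in pixels is half the picture's height over the tangent of half this angle, whatever the lens; pixels are square), "cx", "cy" (the principal point, pixels), "xyz" and "orientation" of the camera in the world. Camera axes: x right, y down, z forward; pixel columns grow to the right and rows downward; lengths in m; the calibration is good to about 2 mm. A picture is of the moment at which its call begins. There is no depth.
- env.close_job(): hands the job in; it is judged then, once.
The state is a dict: "time_s": time; "q": joint angles; "qvel": joint speeds; "joint_efforts": joint torques, N m; "position": TCP position; "tool_rot": TCP orientation; "ft_force": force on the tool from outside, world axes, zero at the start; "wrist_torque": the same for the moment, N m; "grip_width": finger opening in m; "gripper_force": force on a finger pad.
Only numpy, scipy, OpenCV 4.12 (cv2) and the standard library are available. Lean on these libraries where they do the work, as an engineer would, in place of code of your own. Each camera call takes 0.05 s, during which the arm holds its last target. There are 200 camera calls.

## Task

Lay out this lot for sale: put the pipe flange, hub up, on the middle of the grey steel case, and stand the pipe coupling upright on the middle of the flange's hub. Lay the big hex nut flat on the table halfway between the steel case and the wooden box. Set the block plane, sole down, on the table on the robot's side of the wooden box, parallel to that side and centred on it, leaving a gap of about 40 mm; leave the wrench and the jar where they are.

Things in the scene. Friction and masses are not known exactly. Their poses are not given: they have to be found in the camera images.
- flange_hub (a point): Pipe flange, bare bright steel, loose, 0.4 kg: a disc 70 mm across and 10 mm thick with a round hub 44 mm across rising from it; 40 mm high overall, flat hub top with a dark bore marking (solid, nothing enters it). It stands hub up at the start; take it by the hub. This point lies on its axis, 25 mm above its underside, half-way up the hub. z up.
- coupling_mid (a point): Pipe coupling, dark steel, loose, 0.22 kg: upright round sleeve 56 mm high, 42 mm across at its collars (top and bottom 10 mm) and 38 mm between them, with thin upright ribs for looks; dark bore marking on its flat top, flat foot. This point is its centre, 28 mm above its foot. z up along its axis. It stands upright at the start.
- nut_mid (a point): Big plain steel hex nut, loose, 0.22 kg, lying flat: 46 mm across flats, 53 mm across corners, 24 mm high, bore marked dark. This point is its centre, 12 mm above its underside. Its x axis goes square through a pair of flats (as do the directions 60 degrees either side); z up.
- plane_mid (a point): Block plane (woodworking), loose, 0.6 kg, sole down: 160 mm long (its x axis, towards the end with the round wooden knob) and 50 mm wide (its y axis). Dark iron body with upright parallel sides 36 mm high over the middle 100 mm of its length, a brass cap on top up to 56 mm high. Grip it across its 50 mm width at the middle. This point is on its centre line, midway along, 18 mm above the sole. z up.
- case_lid (a point): Flat grey steel case, fixed (does not move), 112 mm along x by 122 mm along y, 50 mm high, flat lid, two small latches on the side facing the robot. This point is the middle of the top of its lid. Its -x axis faces roughly towards the robot (turned up to 0.1 rad); z up.
- woodbox_lid (a point): Closed wooden box with a brass catch on the side facing the robot, fixed (does not move), 100 mm along x by 120 mm along y, 55 mm high. This point is the middle of the top of its lid. Its -x side is the robot's side (turned up to 0.12 rad). Box and case stand side by side along y, either one on the left, centres 255 to 275 mm apart.
- wrench: Bystander: loose open-ended steel wrench lying on the table at the far right, 140 mm long. Origin at its underside. Not to be disturbed.
- jar: Bystander: loose amber glass jar with a steel cap, 56 mm across, 70 mm high, beyond the case and box. Origin at the centre of its underside. Not to be disturbed.
Things that resemble listed ones, but are neither listed nor needed, are in the scene too. Several things look just like the part that bears plane_mid: the one meant starts farthest to the robot's left. Leave any green or red look-alike of the part that bears flange_hub alone.

How it is judged:
By the outcome, as a careful person would: the job done as asked, in the order asked, and still so for the second after the job is handed in, with the robot touching nothing.
It also fails if it takes over 112 s, if anything falls off the work surface, if the arm or the gripper's body presses on something with over 40 N, if the wrist force passes 120 N, or if a joint passes its speed limit or range.

## Working session

There is one attempt and no reset: what is moved stays moved. The work goes in short steps, Python scripts to look and compute and a shell command to move; the robot and the scene stay as the last step left them, time stands still between calls to the robot, and variables do not carry over. Pictures are saved under pics/ and viewed, at most 16 in all, crops included, and the job is handed in when it is done.

```bash
ls; mkdir -p pics
cat > h.py <<'E'
import numpy as np,cv2
from rig import status,get_image,env
import pickle
def snap(n,f):
    im=get_image(n); pickle.dump(im,open(f'pics/{f}.pkl','wb'))
    cv2.imwrite(f'pics/{f}.png',im['color'][:,:,::-1]); return im
def load(f): return pickle.load(open(f'pics/{f}.pkl','rb'))
def ray(im,u,v,z):
    f=210/np.tan(np.radians(im['vertical_fov']/2))
    d=np.array(im['orientation'])@np.array([(u-im['cx'])/f,(v-im['cy'])/f,1]); o=np.array(im['xyz'])
    return (o+d*(z-o[2])/d[2])
def proj(im,p):
    f=210/np.tan(np.radians(im['vertical_fov']/2))
    c=np.array(im['orientation']).T@(np.array(p)-np.array(im['xyz']))
    return np.array([im['cx']+f*c[0]/c[2],im['cy']+f*c[1]/c[2]])
def crop(f,x0,y0,x1,y1,out,s):
    im=cv2.imread(f'pics/{f}.png')[y0:y1,x0:x1]
    cv2.imwrite(f'pics/{out}.png',cv2.resize(im,None,fx=s,fy=s,interpolation=cv2.INTER_CUBIC))
E
python3 -c "
from h import *
for n in ['scene','side','wrist']:
    im=snap(n,n+'0'); print(n,im['vertical_fov'],im['cx'],im['cy'],np.round(im['xyz'],3),np.round(im['orientation'],3).tolist())
a=cv2.imread('pics/scene0.png');b=cv2.imread('pics/side0.png')
print(status.observe()); print(env.tcp_to_grasp)"
```

```text
pics
scene 45.357244252176244 274.22693473479353 213.67902706821258 [1.153 0.641 1.087] [[-0.722, 0.534, -0.441], [0.692, 0.562, -0.453], [0.006, -0.632, -0.775]]
side 49.16217105670307 270.42435192601437 203.70265497301065 [ 0.108 -0.773  0.743] [[0.885, -0.27, 0.38], [-0.466, -0.529, 0.709], [0.009, -0.805, -0.594]]
wrist 65.33461946693433 275.18577125941175 214.49612706735846 [0.126 0.539 0.373] [[0.346, 0.904, 0.25], [0.938, -0.333, -0.093], [-0.001, 0.266, -0.964]]
{'time_s': 0.15, 'q': array([ 5.73930042e+01,  2.18330786e+01,  7.43719186e+01, -6.51136126e-04,
        8.38573541e+01, -1.23357393e+01]), 'qvel': array([ 0.03425363, -0.08975249, -0.14698236,  0.06914045, -0.03873737,
        0.05599334]), 'joint_efforts': array([ 2.63753849e-03, -4.48619807e+01, -2.31344390e+01, -1.58250823e-04,
        3.76054042e-03, -2.66504941e-05]), 'position': array([0.19044099, 0.51574619, 0.23086148]), 'tool_rot': array([[-9.38063223e-01,  3.46463645e-01, -5.76903113e-04],
       [ 3.46464054e-01,  9.38062795e-01, -9.22803857e-04],
       [ 2.21453360e-04, -1.06552455e-03, -9.99999408e-01]]), 'ft_force': array([ 0.78616133, -0.52434715,  0.20058911]), 'wrist_torque': array([ 0.03199987, -0.04206388, -0.00815945]), 'gripper_force': 0.0, 'grip_width': 0.08507633115435695}
0.0187
```

View pics/scene0.png

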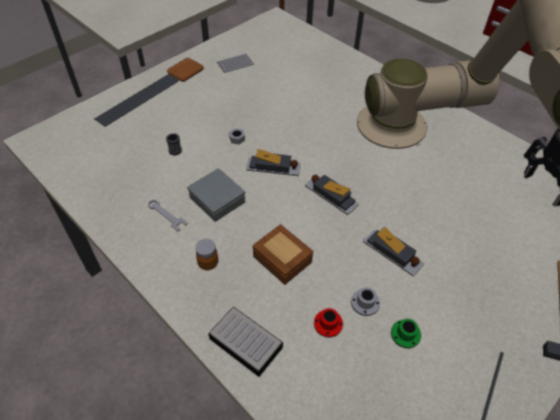

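View pics/side0.png

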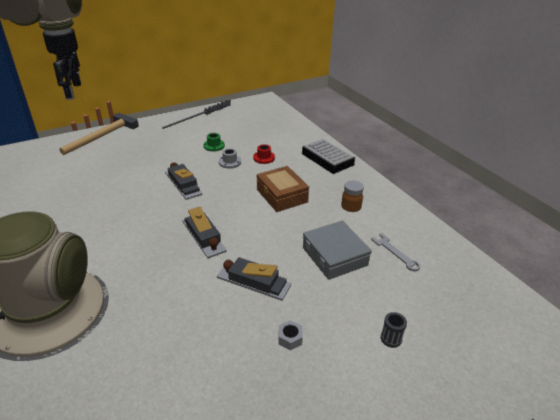

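Both views show three planes: scene (274,162), (331,193) and (394,249). The last is farthest left (largest y; side view (183,180)), so it is the one meant. Of the three flanges, the bare steel one is at scene (366,300); the red (329,322) and green (406,332) ones stay put. I'll confirm both picks in enlarged crops.

```bash
python3 -c "
from h import *
crop('scene0',130,120,440,350,'c1',2.58); crop('side0',150,130,420,350,'c2',2.7)"
```

```text
(no output)
```

View pics/c1.png

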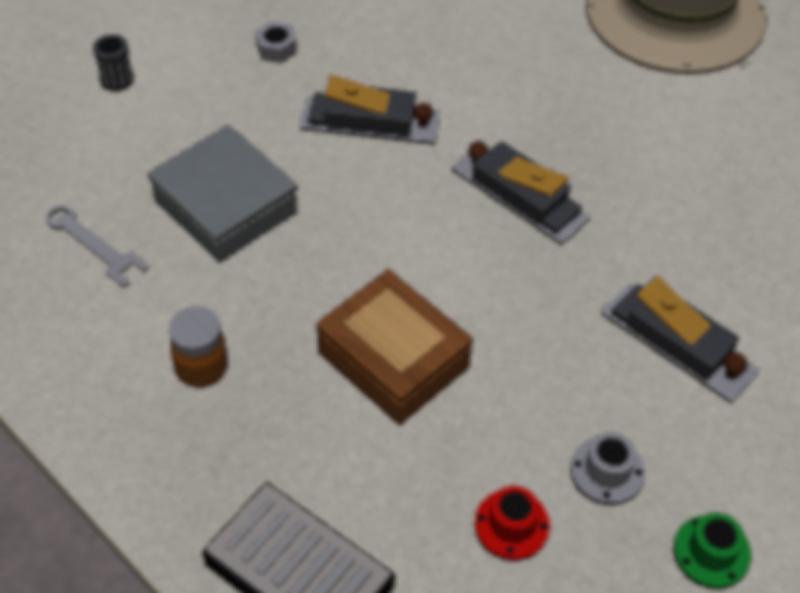

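View pics/c2.png

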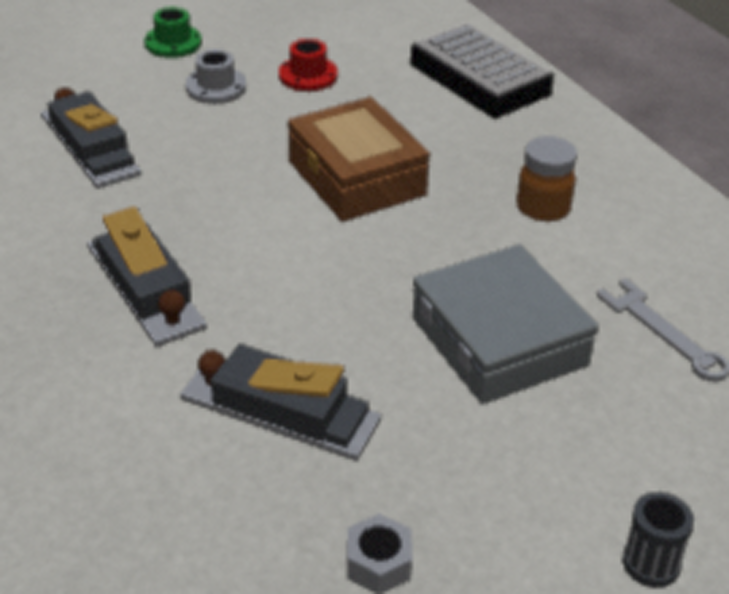

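Confirmed. In crop c1 the plane meant is at (680,335), knob toward (735,365), and the steel flange's hub top is at (612,451). Next I compute positions from both views.

```bash
cat > m.py <<'E'
from h import *
A=load('scene0');B=load('side0')
def a(x,y,z): return ray(A,(x+.5)/2.58-.5+130,(y+.5)/2.58-.5+120,z)[:2]
def b(x,y,z): return ray(B,(x+.5)/2.7-.5+150,(y+.5)/2.7-.5+130,z)[:2]
def box(n,f,pts,z):
    P=np.array([f(x,y,z) for x,y in pts]); print(n,P.mean(0).round(4), P.round(3).tolist(), cv2.minAreaRect(P.astype(np.float32)))
box('caseA',a,[(228,126),(297,187),(221,246),(149,176)],.05)
box('caseB',b,[(521,246),(597,325),(484,368),(414,284)],.05)
box('boxA',a,[(388,269),(471,340),(400,405),(318,327)],.055)
box('boxB',b,[(368,98),(429,153),(343,182),(289,128)],.055)
for n,p,q,z in [('flange',(612,451),(214,58),.04),('nut',(275,35),(380,543),.024),('coup',(112,45),(665,515),.056)]:
    print(n,a(*p,z).round(4),b(*q,z).round(4))
print('jar',a(195,328,.07),b(550,155,.07))
for n,p in [('L',(603,312)),('knobfar',(758,372)),('knobnear',(735,400))]: print('plane',n,a(*p,0).round(4))
for n,p in [('',(42,117)),('',(100,184)),('',(139,172))]: print('planeB',n,b(*p,0).round(4))
print('other planes',a(370,110,.02),a(520,190,.02))
E
python3 m.py
```

```text
caseA [ 0.6225 -0.1354] [[0.565, -0.197], [0.57, -0.077], [0.68, -0.07], [0.675, -0.198]] ((0.622812032699585, -0.13345861434936523), (0.13192108273506165, 0.11031872779130936), 87.77144622802734)
caseB [ 0.6162 -0.1446] [[0.675, -0.086], [0.67, -0.202], [0.558, -0.202], [0.562, -0.088]] ((0.6164242029190063, -0.14413146674633026), (0.11909404397010803, 0.11274926364421844), 88.1407241821289)
boxA [0.6312 0.1343] [[0.58, 0.073], [0.582, 0.191], [0.684, 0.196], [0.679, 0.077]] ((0.6316772699356079, 0.13443949818611145), (0.12526796758174896, 0.10133375227451324), 88.74850463867188)
boxB [0.6235 0.1256] [[0.672, 0.189], [0.675, 0.072], [0.576, 0.067], [0.572, 0.175]] ((0.6237241625785828, 0.12794040143489838), (0.1001984179019928, 0.11798356473445892), 2.129366159439087)
flange [0.5701 0.3596] [0.5708 0.3632]
nut [ 0.4102 -0.2977] [ 0.4105 -0.2947]
coup [ 0.5824 -0.3873] [ 0.5853 -0.3866]
jar [0.77234528 0.00516954] [ 0.76478358 -0.00270093]
plane L [0.4268 0.2369]
plane knobfar [0.3716 0.3919]
plane knobnear [0.4153 0.3958]
planeB  [0.3755 0.3944]
planeB  [0.3898 0.2445]
planeB  [0.433  0.2464]
other planes [ 0.41230656 -0.12832628] [0.37817944 0.07454833]
```

```bash
python3 -m handwheel '36 -14 -5 0 0 0 1;36 -14 -5 0 0 0 1;36 -14 -5 0 0 0 1;36 -14 -5 0 0 0 1;36 -14 -5 0 0 0 1;36 -14 -5 0 0 0 1;36 -14 -5 0 0 0 1;36 -14 -5 0 0 0 1' 60; python3 -m handwheel '10 -4 0 0 0 0 1;9 -3 0 0 0 0 1;9 -3 0 0 0 0 1;9 -3 0 0 0 0 1' ; python3 -c "
from m import *
print('red',a(512,505,.04),'green',a(720,533,.04))
snap('wrist','w1')
s=status.observe();print(s['position'],s['q'])"
```

```text
time_s: 0.82
position: [0.5003, 0.3949, 0.188]
tool_rot: [[-0.938, 0.347, -0.001], [0.347, 0.938, -0.0], [0.0, -0.0, -1.0]]
ft_force: [-0.4, 0.9, 0.4]
grip_width: 0.0855
gripper_force: 0.0
time_s: 1.15
position: [0.5914, 0.364, 0.1869]
tool_rot: [[-0.937, 0.35, -0.001], [0.35, 0.937, -0.001], [0.001, -0.001, -1.0]]
ft_force: [1.0, 1.2, -0.8]
grip_width: 0.0855
gripper_force: 0.0
caseA [ 0.6225 -0.1354] [[0.565, -0.197], [0.57, -0.077], [0.68, -0.07], [0.675, -0.198]] ((0.622812032699585, -0.13345861434936523), (0.13192108273506165, 0.11031872779130936), 87.77144622802734)
caseB [ 0.6162 -0.1446] [[0.675, -0.086], [0.67, -0.202], [0.558, -0.202], [0.562, -0.088]] ((0.6164242029190063, -0.14413146674633026), (0.11909404397010803, 0.11274926364421844), 88.1407241821289)
boxA [0.6312 0.1343] [[0.58, 0.073], [0.582, 0.191], [0.684, 0.196], [0.679, 0.077]] ((0.6316772699356079, 0.13443949818611145), (0.12526796758174896, 0.10133375227451324), 88.74850463867188)
boxB [0.6235 0.1256] [[0.672, 0.189], [0.675, 0.072], [0.576, 0.067], [0.572, 0.175]] ((0.6237241625785828, 0.12794040143489838), (0.1001984179019928, 0.11798356473445892), 2.129366159439087)
flange [0.5701 0.3596] [0.5708 0.3632]
nut [ 0.4102 -0.2977] [ 0.4105 -0.2947]
coup [ 0.5824 -0.3873] [ 0.5853 -0.3866]
jar [0.77234528 0.00516954] [ 0.76478358 -0.00270093]
plane L [0.4268 0.2369]
plane knobfar [0.3716 0.3919]
plane knobnear [0.4153 0.3958]
planeB  [0.3755 0.3944]
planeB  [0.3898 0.2445]
planeB  [0.433  0.2464]
other planes [ 0.41230656 -0.12832628] [0.37817944 0.07454833]
red [0.67775462 0.33324408] green [0.56508509 0.47837168]
[0.58949197 0.3652086  0.18727849] [ 2.20218113e+01  3.84415985e+01  5.20492179e+01  6.18230011e-03
  8.95997473e+01 -4.75961170e+01]
```

View pics/w1.png

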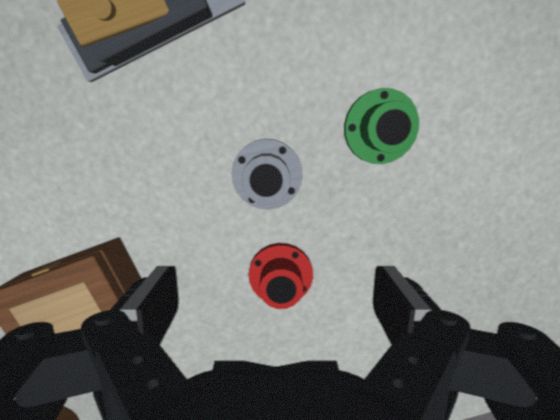

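```bash
sed -i '/^box(/,$d' m.py; python3 -c "
from h import *
w=load('w1');print(ray(w,265.5,180,.04),ray(w,267,174,.01), proj(w,[.5895,.3652,.187]))
g=cv2.cvtColor(w['color'],cv2.COLOR_RGB2GRAY)[120:230,210:330]
_,t=cv2.threshold(g,60,255,cv2.THRESH_BINARY_INV);n,l,s,c=cv2.connectedComponentsWithStats(t)
i=1+s[1:,4].argmax();print(c[i]+[210,120],s[i],ray(w,*(c[i]+[210,120]),.04))
"
```

```text
[0.56873865 0.36278333 0.04      ] [0.56808231 0.36367315 0.01      ] [276.99727692 270.5601784 ]
[265.63436693 179.96770026] [ 40  45  32  31 774] [0.56875333 0.36290553 0.04      ]
```

```bash
python3 -m handwheel '-2.1 -0.2 -2 0 0 0 1;-2.1 -0.2 -5 0 0 0 1;-2.1 -0.2 -9 0 0 0 1;-2.1 -0.2 -12 0 0 0 1;-2.1 -0.2 -12 0 0 0 1;-2.1 -0.2 -12 0 0 0 1'; python3 -c "
from h import *
s=status.observe();print(s['position'],s['time_s'])"
```

```text
time_s: 1.7
position: [0.5663, 0.3647, 0.0684]
tool_rot: [[-0.938, 0.345, -0.002], [0.345, 0.938, -0.001], [0.002, -0.002, -1.0]]
ft_force: [1.1, 0.8, 0.9]
grip_width: 0.0855
gripper_force: 0.0
[0.56626969 0.36468081 0.06840038] 1.7
```

```bash
python3 -m handwheel '0.2 -0.15 -2.5 0 0 0 1;0.2 -0.15 -4 0 0 0 1;0.2 -0.15 -5.4 0 0 0 1;0.2 -0.15 -5.4 0 0 0 1;0.2 -0.15 -5.4 0 0 0 0;0.2 -0.15 -5.4 0 0 0 0;0.2 -0.15 -5.4 0 0 0 0;0.2 -0.15 -5.4 0 0 0 0' 50;python3 -m handwheel '0 0 0 0 0 0 0;0 0 0 0 0 0 0;0 0 0 0 0 0 0;0 0 0 0 0 0 0'; python3 -m handwheel '0 0 3 0 0 0 0;0 0 7 0 0 0 0;0 0 11 0 0 0 0;0 0 15 0 0 0 0;0 0 15 0 0 0 0;0 0 15 0 0 0 0'
```

```text
time_s: 2.37
position: [0.5703, 0.363, 0.0166]
tool_rot: [[-0.938, 0.346, 0.003], [0.346, 0.938, 0.001], [-0.002, 0.002, -1.0]]
ft_force: [-1.9, -0.2, 5.8]
grip_width: 0.0429
gripper_force: 50.5
time_s: 2.7
position: [0.5703, 0.363, 0.0166]
tool_rot: [[-0.938, 0.346, 0.003], [0.346, 0.938, 0.001], [-0.002, 0.002, -1.0]]
ft_force: [-2.5, -0.7, 6.8]
grip_width: 0.0426
gripper_force: 50.5
time_s: 3.2
position: [0.5701, 0.3629, 0.1671]
tool_rot: [[-0.938, 0.346, 0.004], [0.346, 0.938, 0.002], [-0.003, 0.003, -1.0]]
ft_force: [-0.5, 0.2, -5.6]
grip_width: 0.0425
gripper_force: 52.9
```

```bash
python3 -m handwheel '4 -33 7 0 0 0 0;4 -33 7 0 0 0 0;4 -33 7 0 0 0 0;4 -33 7 0 0 0 0;4 -33 7 0 0 0 0;4 -33 7 0 0 0 0;4 -33 7 0 0 0 0;4 -33 7 0 0 0 0'; python3 -m handwheel '3 -17 0 0 0 0 0;3 -17 0 0 0 0 0;3 -17 0 0 0 0 0;3 -17 0 0 0 0 0;3 -17 0 0 0 0 0;3 -17 0 0 0 0 0;3 -17 0 0 0 0 0;3 -17 0 0 0 0 0';  python3 -c "
from h import *
snap('wrist','w2')
s=status.observe();print(s['position'],s['q'])"
```

```text
time_s: 3.87
position: [0.6079, 0.0369, 0.2313]
tool_rot: [[-0.938, 0.346, -0.005], [0.346, 0.938, 0.001], [0.004, -0.001, -1.0]]
ft_force: [0.6, 0.0, -4.1]
grip_width: 0.0425
gripper_force: 52.8
time_s: 4.53
position: [0.6385, -0.1297, 0.2322]
tool_rot: [[-0.939, 0.345, -0.002], [0.345, 0.939, 0.001], [0.002, 0.0, -1.0]]
ft_force: [-0.1, -0.3, -3.6]
grip_width: 0.0422
gripper_force: 53.2
[ 0.63864406 -0.12950346  0.23266455] [-2.18563980e+01  3.24069643e+01  5.60293966e+01  1.35110761e-02
  9.16476767e+01 -9.16889307e+01]
```

View pics/w2.png

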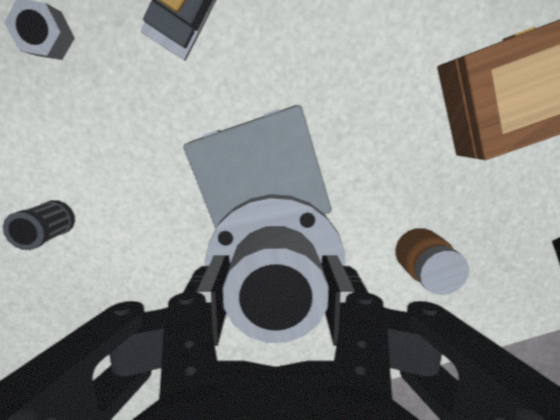

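```bash
python3 -c "
from h import *
w=load('w2')
P=np.array([ray(w,*p,.05)[:2] for p in [(184,146),(299,106),(330,212),(200,184)]]);print(P,np.linalg.norm(P[1]-P[0]),np.linalg.norm(P[2]-P[1]))
e=(P[0]-P[1]);n=e/np.linalg.norm(e);m=np.array([-n[1],n[0]]);
print('centre from near edge',(P[0]+P[1])/2+.056*m*np.sign(m[0]),'diag',(P[0]+P[2])/2,'yaw',np.degrees(np.arctan2(n[0],-n[1])))
Q=np.array([ray(w,*p,.055)[:2] for p in [(438,66),(487,160)]]);print('box lid',Q)
print('coupling',ray(w,22,229,.056),'nut',ray(w,33,27,.024))
for i in (0,3):print(status.observe()['position'])
"
```

```text
[[ 0.562377   -0.19621093]
 [ 0.56595256 -0.07940764]
 [ 0.67446407 -0.08330296]
 [ 0.60194406 -0.19661487]] 0.11685801181866827 0.10858140371108127
centre from near edge [ 0.62013856 -0.13952275] diag [ 0.61842053 -0.13975695] yaw -1.7533802543171764
box lid [[0.57682658 0.04867125]
 [0.67565196 0.07463976]]
coupling [ 0.58145725 -0.38372296  0.056     ] nut [ 0.40957802 -0.2928341   0.024     ]
[ 0.63864406 -0.12950346  0.23266455]
[ 0.63864406 -0.12950346  0.23266455]
```

```bash
python3 -c "
from h import *
w=load('w2');print(ray(w,276,297.5,.2561),ray(w,274.5,254,.2261-.0))"; python3 -m handwheel '-1.9 -1 -4 0 0 0 0;-1.9 -1 -8 0 0 0 0;-1.9 -1 -12 0 0 0 0;-1.9 -1 -15 0 0 0 0;-1.9 -1 -15 0 0 0 0;-1.9 -1 -15 0 0 0 0;-1.9 -1 -15 0 0 0 0'
```

```text
[ 0.63700673 -0.12926314  0.2561    ] [ 0.63070355 -0.12761513  0.2261    ]
time_s: 5.17
position: [0.6212, -0.1409, 0.0858]
tool_rot: [[-0.938, 0.345, 0.004], [0.345, 0.938, -0.002], [-0.004, -0.0, -1.0]]
ft_force: [0.5, -0.3, -3.3]
grip_width: 0.0424
gripper_force: 52.9
```

```bash
python3 -m handwheel '0 0.1 -0.8 0 0 0 0;0 0.1 -1.4 0 0 0 0;0 0.1 -1.8 0 0 0 0;0 0.1 -1.8 0 0 0 0;0 0.1 -1.8 0 0 0 0'
```

```text
time_s: 5.58
position: [0.6203, -0.1403, 0.066]
tool_rot: [[-0.938, 0.346, 0.002], [0.346, 0.938, -0.001], [-0.002, 0.0, -1.0]]
ft_force: [-0.1, -0.0, 1.9]
grip_width: 0.0423
gripper_force: 54.6
```

```bash
python3 -m handwheel '0 0 0 0 0 0 1;0 0 0 0 0 0 1;0 0 0 0 0 0 1;0 0 0 0 0 0 1;0 0 0 0 0 0 1;0 0 0.5 0 0 0 1;0 0 2 0 0 0 1;0 0 5 0 0 0 1';python3 -m handwheel '0 0 4 0 0 0 1;0 0 8 0 0 0 1;2 0 10 0 0 0 1;3 0 10 0 0 0 1;3 0 10 0 0 0 1;3 0 10 0 0 0 1;3 0 10 0 0 0 1'; python3 -c "
from h import *
snap('wrist','w3')
s=status.observe();print(s['position'],s['q'])"
```

```text
time_s: 6.25
position: [0.6185, -0.1397, 0.113]
tool_rot: [[-0.938, 0.347, -0.006], [0.347, 0.938, 0.003], [0.006, 0.0, -1.0]]
ft_force: [0.9, 1.2, -0.5]
grip_width: 0.0852
gripper_force: 0.0
time_s: 6.83
position: [0.649, -0.14, 0.2141]
tool_rot: [[-0.938, 0.347, -0.002], [0.347, 0.938, 0.001], [0.003, -0.0, -1.0]]
ft_force: [-0.4, 0.1, -0.5]
grip_width: 0.0857
gripper_force: 0.0
[ 0.64904281 -0.14009559  0.21429127] [-2.23702364e+01  3.43385688e+01  5.54660209e+01 -7.40985572e-03
  9.03289939e+01 -9.20908910e+01]
```

View pics/w3.png

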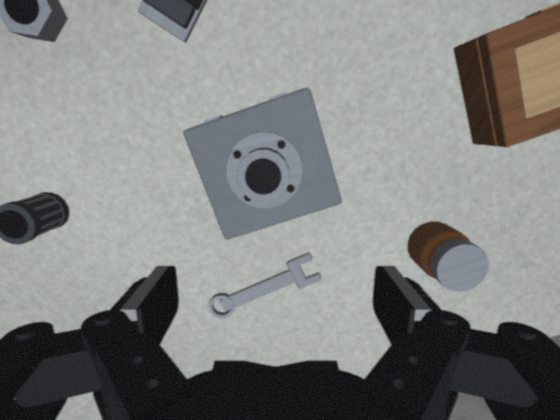

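The flange sits hub up on the case, bore at (263,176). Lid corners are (184,130), (308,88), (341,202) and (226,239), so I check the centring.

```bash
python3 -c "
from h import *
w=load('w3')
P=np.array([ray(w,*p,.05)[:2] for p in [(184,130),(308,88),(341,202),(226,239)]]);print(P.round(4),P.mean(0))
print('disc',ray(w,264,170,.06),'hub',ray(w,263,176,.09),'coupling',ray(w,14,224,.056),'nut',ray(w,21,9,.024))
print('jar',ray(w,463,267,.07))
"
```

```text
[[ 0.5604 -0.1957]
 [ 0.5655 -0.0789]
 [ 0.6736 -0.0821]
 [ 0.6701 -0.2   ]] [ 0.61741591 -0.13918398]
disc [ 0.61819943 -0.13978639  0.06      ] hub [ 0.6190915  -0.13996256  0.09      ] coupling [ 0.58418167 -0.38291649  0.056     ] nut [ 0.41193081 -0.29587322  0.024     ]
jar [0.76826761 0.00538183 0.07      ]
```

```bash
python3 -m handwheel '-4 -24 -3 0 0 0 1;-4 -24 -3 0 0 0 1;-4 -24 -3 0 0 0 1;-4 -24 -3 0 0 0 1;-4 -24 -3 0 0 0 1;-4 -24 -3 0 0 0 1;-4 -24 -3 0 0 0 1;-4 -24 -3 0 0 0 1'; python3 -c "
from h import *
snap('wrist','w4')
s=status.observe();print(s['position'],s['q'])"
```

```text
time_s: 7.55
position: [0.6084, -0.3821, 0.1837]
tool_rot: [[-0.937, 0.35, -0.002], [0.35, 0.937, 0.002], [0.002, 0.001, -1.0]]
ft_force: [-0.8, -0.0, -0.1]
grip_width: 0.0857
gripper_force: 0.0
[ 0.60917788 -0.38049243  0.18440792] [-4.14101881e+01  4.13689558e+01  4.67240843e+01  1.58007205e-02
  9.20073412e+01 -1.11066766e+02]
```

View pics/w4.png

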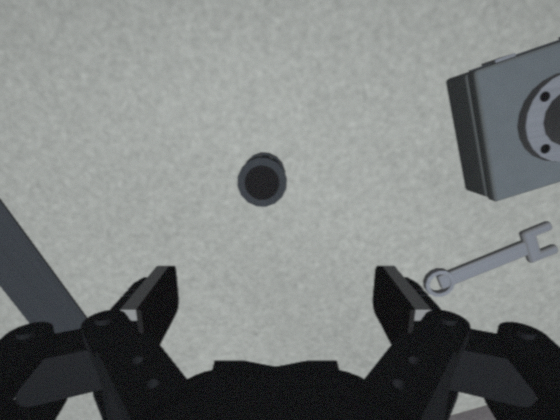

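```bash
python3 -c "
from h import *
w=load('w4');print(ray(w,262,182,.056),'wrench',ray(w,437,282,.0))
"
```

```text
[ 0.5833092 -0.3846589  0.056    ] wrench [ 0.76135546 -0.25035735  0.        ]
```

```bash
python3 -m handwheel '-2.5 -0.4 -2 0 0 0 1;-2.5 -0.4 -4 0 0 0 1;-2.5 -0.4 -6 0 0 0 1;-2.5 -0.4 -9 0 0 0 1;-2.5 -0.4 -9 0 0 0 1;-2.5 -0.4 -9 0 0 0 1'; python3 -c "
from h import *
print(status.observe()['position'])"
```

```text
time_s: 8.1
position: [0.5849, -0.3826, 0.0948]
tool_rot: [[-0.939, 0.345, -0.002], [0.345, 0.939, 0.002], [0.002, 0.001, -1.0]]
ft_force: [1.4, -0.0, 0.7]
grip_width: 0.0854
gripper_force: 0.0
[ 0.5849137  -0.38259506  0.09481284]
```

```bash
python3 -m handwheel '-0.1 -0.2 -3 0 0 0 1;-0.1 -0.2 -6 0 0 0 1;-0.1 -0.2 -8.4 0 0 0 1;-0.1 -0.2 -8.4 0 0 0 1;-0.1 -0.2 -8.4 0 0 0 1;-0.1 -0.2 -8.4 0 0 0 0;-0.1 -0.2 -8.4 0 0 0 0;-0.1 -0.2 -8.4 0 0 0 0' 40;python3 -m handwheel '0 0 0 0 0 0 0;0 0 0 0 0 0 0;0 0 0 0 0 0 0;0 0 0 0 0 0 0;0 0 0 0 0 0 0'; python3 -m handwheel '0 0 3 0 0 0 0;0 0 7 0 0 0 0;0 0 11 0 0 0 0;0 0 15 0 0 0 0;0 0 17 0 0 0 0;0 0 17 0 0 0 0;0 0 17 0 0 0 0'
```

```text
time_s: 8.77
position: [0.5847, -0.3867, 0.0135]
tool_rot: [[-0.938, 0.346, 0.003], [0.346, 0.938, -0.002], [-0.003, -0.001, -1.0]]
ft_force: [-0.2, -0.0, -0.4]
grip_width: 0.0512
gripper_force: 0.0
time_s: 9.18
position: [0.5845, -0.3866, 0.013]
tool_rot: [[-0.938, 0.346, 0.002], [0.346, 0.938, -0.002], [-0.003, -0.001, -1.0]]
ft_force: [-0.1, 0.4, 5.5]
grip_width: 0.0404
gripper_force: 39.4
time_s: 9.77
position: [0.5839, -0.3862, 0.1818]
tool_rot: [[-0.938, 0.346, 0.001], [0.346, 0.938, -0.001], [-0.001, -0.0, -1.0]]
ft_force: [-0.3, 0.5, -3.2]
grip_width: 0.0404
gripper_force: 41.1
```

```bash
python3 -m handwheel '3.5 24.6 0 0 0 0 0;3.5 24.6 0 0 0 0 0;3.5 24.6 0 0 0 0 0;3.5 24.6 0 0 0 0 0;3.5 24.6 0 0 0 0 0;3.5 24.6 0 0 0 0 0;3.5 24.6 0 0 0 0 0;3.5 24.6 0 0 0 0 0'; python3 -c "
from h import *
w=snap('wrist','w5')
p=status.observe()['position'];print(p,proj(w,p),proj(w,p+[0,0,.043]))
"
```

```text
time_s: 10.43
position: [0.6183, -0.1377, 0.179]
tool_rot: [[-0.939, 0.343, -0.004], [0.343, 0.939, 0.002], [0.004, 0.0, -1.0]]
ft_force: [0.9, -0.6, -2.9]
grip_width: 0.04
gripper_force: 41.3
[ 0.61831092 -0.13944306  0.17923855] [272.59335243 276.08347876] [271.74995581 331.20230754]
```

View pics/w5.png

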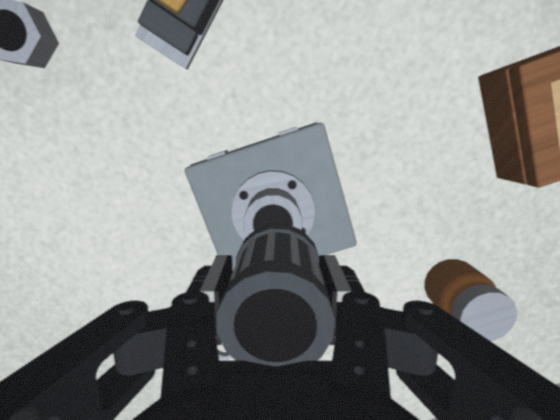

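```bash
python3 -c "
from h import *
w=load('w5');print(ray(w,276,326,.179+.043),ray(w,275,318,.222), 'hub', ray(w,273,222,.09),'nut',ray(w,9,30,.024))
for t in range(2):
  get_image('side');print(status.observe()['position'])
"
```

```text
[ 0.61703323 -0.13741029  0.222     ] [ 0.61396911 -0.13666027  0.222     ] hub [ 0.61803238 -0.13966801  0.09      ] nut [ 0.40942191 -0.29263803  0.024     ]
[ 0.61833362 -0.14054851  0.17952995]
[ 0.61837837 -0.14118428  0.17981471]
```

```bash
python3 -m handwheel '0.15 0.1 -2 0 0 0 0;0.15 0.1 -4 0 0 0 0;0.15 0.1 -6 0 0 0 0;0.15 0.1 -6.8 0 0 0 0;0.15 0.1 -6.8 0 0 0 0;0.15 0.1 -6.8 0 0 0 0;0.15 0.1 -6.8 0 0 0 0'; python3 -c "
from h import *
snap('side','s1');snap('scene','s2')
print(status.observe()['position'])
im=cv2.imread('pics/s1.png')[190:290,280:400];jm=cv2.imread('pics/s2.png')[130:230,165:285]
cv2.imwrite('pics/s12.png',cv2.resize(np.hstack([im,jm]),None,fx=3.2,fy=3.2,interpolation=2))"
```

```text
time_s: 11.17
position: [0.6209, -0.1399, 0.1144]
tool_rot: [[-0.938, 0.347, 0.002], [0.347, 0.938, -0.001], [-0.002, -0.0, -1.0]]
ft_force: [0.1, 0.5, -1.6]
grip_width: 0.0401
gripper_force: 41.3
[ 0.62086183 -0.13963704  0.11449685]
```

View pics/s12.png

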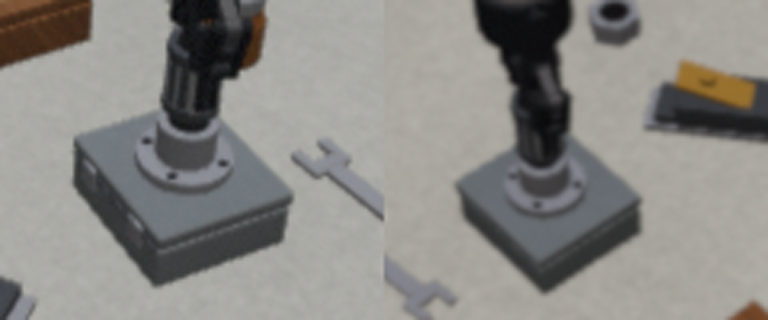

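Both views show the coupling held upright just above the hub and in line with it. I lower it.

```bash
python3 -m handwheel '-0.1 0 -0.5 0 0 0 0;-0.1 0 -0.9 0 0 0 0;-0.1 0 -1.1 0 0 0 0;-0.1 0 -1.1 0 0 0 0;-0.1 0 -1.1 0 0 0 0'
```

```text
time_s: 11.68
position: [0.6197, -0.1392, 0.1031]
tool_rot: [[-0.938, 0.346, 0.001], [0.346, 0.938, -0.001], [-0.002, -0.0, -1.0]]
ft_force: [-0.8, 1.0, 5.2]
grip_width: 0.0403
gripper_force: 41.2
```

```bash
python3 -m handwheel '0 0 0 0 0 0 1;0 0 0 0 0 0 1;0 0 0 0 0 0 1;0 0 0 0 0 0 1;0 0 0 0 0 0 1;0 0 1 0 0 0 1;0 0 4 0 0 0 1;0 0 8 0 0 0 1';python3 -m handwheel '0 0 3 0 0 0 1;-2 -2 5 0 0 0 1;-8 -6 5 0 0 0 1;-18 -15 0 0 0 0 1;-18 -15 -2 0 0 0 1;-18 -15 -2 0 0 0 1;-18 -15 -2 0 0 0 1;-18 -15 -2 0 0 0 1'; python3 -m handwheel '0 0 -2 0 0 0 1; 0 0 -2 0 0 0 1;0 0 -2 0 0 0 1'; python3 -c "
from h import *
w=snap('wrist','w6');snap('scene','s3')
crop('s3',165,130,285,230,'s3c',3)
a=np.hstack([cv2.resize(cv2.imread('pics/w6.png'),(440,330)),cv2.resize(cv2.imread('pics/s3c.png'),(360,330))]);cv2.imwrite('pics/w6s.png',a)
p=status.observe()['position'];print(p)"
```

```text
time_s: 12.35
position: [0.6182, -0.1388, 0.1811]
tool_rot: [[-0.938, 0.347, -0.006], [0.347, 0.938, 0.002], [0.006, 0.0, -1.0]]
ft_force: [0.9, -1.0, -0.3]
grip_width: 0.0855
gripper_force: 0.0
time_s: 13.02
position: [0.4357, -0.2911, 0.1609]
tool_rot: [[-0.937, 0.349, -0.003], [0.349, 0.937, 0.001], [0.003, 0.0, -1.0]]
ft_force: [-0.1, -0.2, 0.4]
grip_width: 0.0854
gripper_force: 0.0
time_s: 13.27
position: [0.4396, -0.289, 0.1426]
tool_rot: [[-0.938, 0.346, -0.0], [0.346, 0.938, 0.001], [0.001, 0.0, -1.0]]
ft_force: [0.1, 0.3, -0.2]
grip_width: 0.0853
gripper_force: 0.0
[ 0.44026159 -0.28913667  0.14343586]
```

View pics/w6s.png

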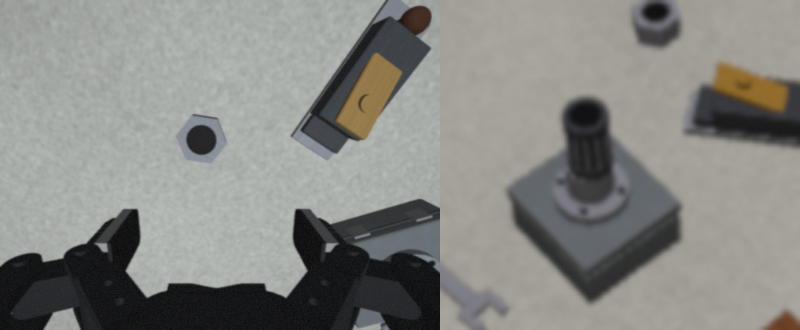

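The coupling stands on the hub. The nut's bore is at (256,177) in the full wrist picture. I read its six top corners to get the flat direction.

```bash
python3 -c "
from h import *
w=load('w6')
crop('w6',210,130,305,220,'w6c',6)
g=cv2.cvtColor(w['color'],cv2.COLOR_RGB2GRAY)
t=(g[140:215,215:300]<60).astype(np.uint8);n,l,s,c=cv2.connectedComponentsWithStats(t);i=1+s[1:,4].argmax();u=c[i]+[215,140];print(u,ray(w,*u,.024))"
```

```text
[255.80480769 177.57019231] [ 0.40833233 -0.29433503  0.024     ]
```

View pics/w6c.png

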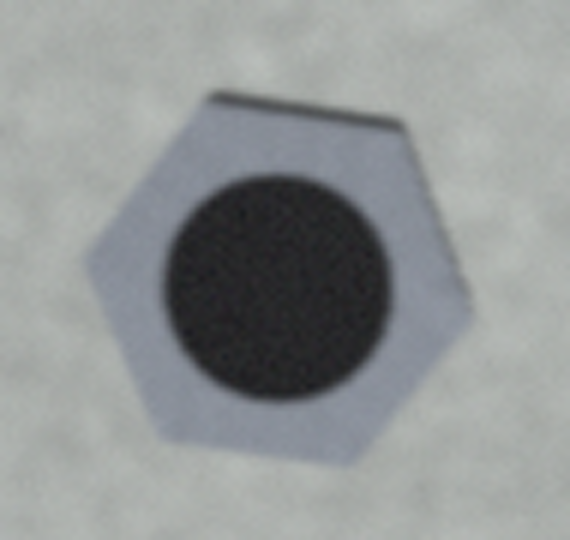

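```bash
python3 -c "
from h import *
w=load('w6')
C=[(210,95),(402,125),(472,308),(350,464),(165,440),(88,258)]
P=np.array([ray(w,210+x/6,130+y/6,.024)[:2] for x,y in C]);print(P.mean(0))
for i in range(6):
  d=P[(i+1)%6]-P[i];print(np.linalg.norm(d).round(4),(np.degrees(np.arctan2(d[1],d[0]))%180-90).round(1))
"
```

```text
[ 0.40849124 -0.29349541]
0.0253 -29.0
0.0259 -88.9
0.0271 32.4
0.0254 -27.9
0.0266 -89.4
0.027 31.5
```

```bash
python3 -m handwheel '-3.1 -0.4 -2 0 0 7 1;-3.1 -0.4 -4 0 0 14 1;-3.1 -0.4 -7 0 0 21.5 1;-3.1 -0.4 -8 0 0 21.5 1;-3.1 -0.4 -8 0 0 21.5 1;-3.1 -0.4 -8 0 0 21.5 1;-3.1 -0.4 -8 0 0 21.5 1'; python3 -c "
from h import *
get_image('side');get_image('side');s=status.observe();print(s['position'],s['tool_rot'][:,1],s['q'][5])"
```

```text
time_s: 13.95
position: [0.4093, -0.2937, 0.0636]
tool_rot: [[-1.0, -0.021, 0.002], [-0.021, 1.0, -0.002], [-0.002, -0.002, -1.0]]
ft_force: [-0.6, 0.2, -0.1]
grip_width: 0.0853
gripper_force: 0.0
[ 0.40909206 -0.29359038  0.06352426] [-0.02147357  0.99976735 -0.00203228] -140.38977653989477
```

```bash
python3 -m handwheel '0 0 -3 0 0 0 1;0 0 -5 0 0 0 1;0 0 -5.8 0 0 0 1;0 0 -5.8 0 0 0 1;0 0 -5.8 0 0 0 1;0 0 -5.8 0 0 0 0;0 0 -5.8 0 0 0 0;0 0 -5.8 0 0 0 0' 40;python3 -m handwheel '0 0 0 0 0 0 0;0 0 0 0 0 0 0;0 0 0 0 0 0 0;0 0 0 0 0 0 0;0 0 0 0 0 0 0'; python3 -m handwheel '0 0 3 0 0 0 0;0 0 7 0 0 0 0;0 0 11 0 0 0 0;0 0 15 0 0 0 0;0 0 17 0 0 0 0;0 0 17 0 0 0 0;0 0 17 0 0 0 0'
```

```text
time_s: 14.72
position: [0.4087, -0.2935, 0.0051]
tool_rot: [[-1.0, -0.021, 0.001], [-0.021, 1.0, -0.001], [-0.001, -0.001, -1.0]]
ft_force: [0.2, -0.7, 0.1]
grip_width: 0.0518
gripper_force: 0.0
time_s: 15.13
position: [0.4087, -0.2935, 0.0051]
tool_rot: [[-1.0, -0.021, 0.001], [-0.021, 1.0, -0.001], [-0.001, -0.001, -1.0]]
ft_force: [-0.5, 0.3, 6.9]
grip_width: 0.0452
gripper_force: 41.2
time_s: 15.72
position: [0.4083, -0.2931, 0.1747]
tool_rot: [[-1.0, -0.021, 0.001], [-0.021, 1.0, -0.001], [-0.001, -0.001, -1.0]]
ft_force: [-0.9, -0.2, -2.0]
grip_width: 0.0449
gripper_force: 43.1
```

```bash
python3 -m handwheel '10 22 4 0 0 0 0;10 22 4 0 0 0 0;10 22 4 0 0 0 0;10 22 4 0 0 0 0;10 22 4 0 0 0 0;10 22 4 0 0 0 0;22.5 29 4 0 0 0 0;22.5 29 4 0 0 0 0'; python3 -m handwheel '12.5 7 0 0 0 0 0;12.5 7 0 0 0 0 0;12.5 7 0 0 0 0 0;12.5 7 0 0 0 0 0;12.5 7 0 0 0 0 0;12.5 7 0 0 0 0 0';  python3 -c "
from h import *
get_image('side');get_image('side');w=snap('wrist','w7');s=status.observe();print(s['position'],s['tool_rot'][:,1],s['q'])"
```

```text
time_s: 16.38
position: [0.5812, -0.0302, 0.2127]
tool_rot: [[-1.0, -0.022, -0.003], [-0.022, 1.0, 0.001], [0.003, 0.001, -1.0]]
ft_force: [1.2, -1.6, -1.4]
grip_width: 0.0451
gripper_force: 43.1
time_s: 16.88
position: [0.7059, 0.038, 0.2105]
tool_rot: [[-1.0, -0.022, -0.005], [-0.022, 1.0, 0.0], [0.005, 0.001, -1.0]]
ft_force: [-0.1, -0.8, -2.2]
grip_width: 0.0452
gripper_force: 43.1
[0.70527058 0.03682171 0.21344668] [-2.05841469e-02  9.99788122e-01  5.67603945e-05] [-6.58427282e+00  3.91608791e+01  4.64110492e+01 -1.15353122e-02
  9.45364887e+01 -9.77646455e+01]
```

View pics/w7.png

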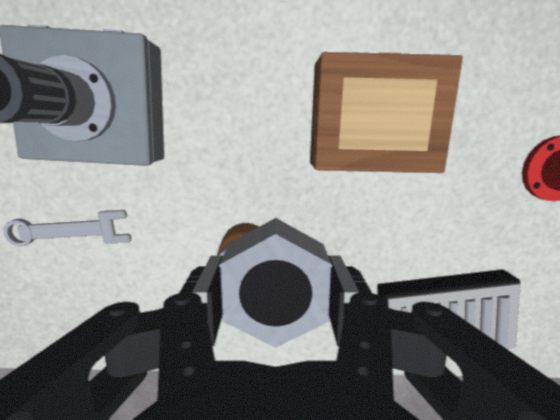

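```bash
python3 -c "
from h import *
w=load('w7')
def go(C,z):
  P=np.array([ray(w,*c,z)[:2] for c in C]);print(P.round(4).tolist(),P.mean(0),[round(float(np.linalg.norm(P[i]-P[i-1])),4) for i in range(4)])
go([(323,53),(461,56),(445,172),(320,167)],.055)
go([(2,26),(147,34),(150,164),(18,156)],.05)
crop('w7',300,40,480,180,'w7c',4.3)
"
```

```text
[[0.578, 0.0745], [0.5778, 0.1902], [0.6751, 0.1923], [0.673, 0.0774]] [0.62595921 0.13360005] [0.095, 0.1158, 0.0973, 0.1148]
[[0.5623, -0.1933], [0.5657, -0.0732], [0.6742, -0.0792], [0.6695, -0.1999]] [ 0.61791775 -0.13639166] [0.1073, 0.1202, 0.1087, 0.1207]
```

View pics/w7c.png

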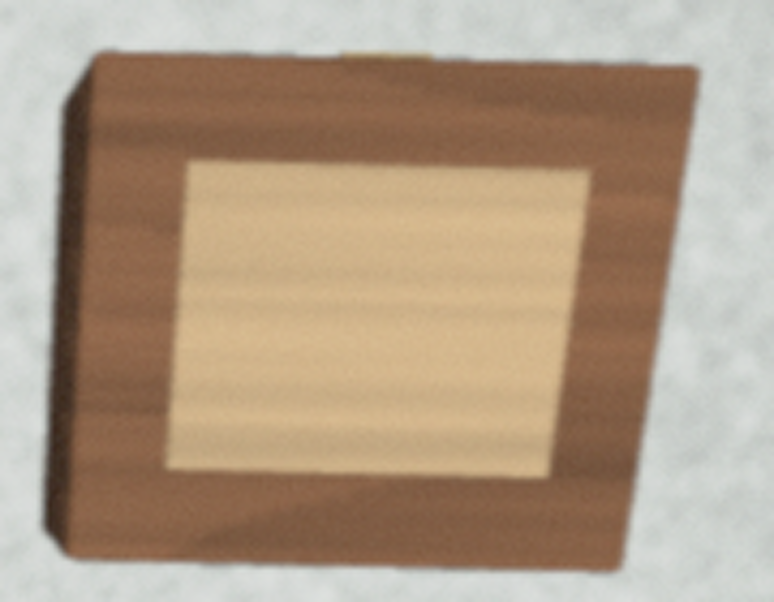

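```bash
python3 -c "
from h import *
w=load('w7')
P=np.array([ray(w,*c,.055)[:2] for c in [(322.1,52.3),(462.5,55.8),(444.6,172.8),(316.3,169.8)]]);print(P.round(4).tolist(),P.mean(0))
for i,j in [(0,1),(3,2),(0,3),(1,2)]: d=P[j]-P[i];print(np.linalg.norm(d),np.degrees(np.arctan2(d[1],d[0])))
I=np.array([ray(w,300+x/4.3,40+y/4.3,.055)[:2] for x,y in [(186,159),(590,170),(549,478),(165,469)]]);print(I.mean(0))
p=np.array([.70527,.0368,.2134]);print('nut held',ray(w,276,293,.2134-.0051+.024))"
```

```text
[[0.5775, 0.0737], [0.5776, 0.1915], [0.6758, 0.192], [0.6756, 0.0742]] [0.6266257  0.13284019]
0.11778274281993638 89.9437804623839
0.11779538971139822 89.89016089697922
0.09811678700477697 0.30474528710617693
0.09822710226932932 0.31168687629187874
[0.62649986 0.13315184]
nut held [0.70395806 0.03737305 0.2323    ]
```

```bash
python3 -m handwheel '-4 -2 0 0 0 0 0;-8.2 -4 0 0 0 0 0;-8.2 -4 0 0 0 0 0;-8.2 -4 -4 0 0 0 0;-8.2 -4 -8 0 0 0 0;-8.2 -4 -12 0 0 0 0;-8.2 -4 -15 0 0 0 0;-8.2 -4 -15 0 0 0 0';python3 -m handwheel '0 0 0 0 0 0 0;0 0 0 0 0 0 0;0 0 0 0 0 0 0'
```

```text
time_s: 17.7
position: [0.6201, -0.0026, 0.0586]
tool_rot: [[-1.0, -0.02, -0.011], [-0.02, 1.0, 0.002], [0.011, 0.002, -1.0]]
ft_force: [-1.4, -0.4, -2.7]
grip_width: 0.0451
gripper_force: 43.0
time_s: 17.95
position: [0.6253, -0.0029, 0.0671]
tool_rot: [[-1.0, -0.021, 0.005], [-0.021, 1.0, -0.001], [-0.005, -0.001, -1.0]]
ft_force: [0.5, -0.2, -1.9]
grip_width: 0.0446
gripper_force: 43.1
```

```bash
python3 -m handwheel '-0.1 0 -2 0 0 0 0;-0.1 0 -4 0 0 0 0;-0.1 0 -5.2 0 0 0 0;-0.1 0 -5.8 0 0 0 0;-0.1 0 -5.9 0 0 0 0;-0.1 0 -5.9 0 0 0 0;-0.1 0 -5.9 0 0 0 0'
```

```text
time_s: 18.53
position: [0.6238, -0.0026, 0.0064]
tool_rot: [[-1.0, -0.021, 0.002], [-0.021, 1.0, -0.0], [-0.002, -0.0, -1.0]]
ft_force: [0.2, 1.1, -2.1]
grip_width: 0.045
gripper_force: 43.1
```

```bash
python3 -m handwheel '0 0 -0.12 0 0 0 0;0 0 -0.12 0 0 0 0;0 0 -0.12 0 0 0 0.9;0 0 -0.12 0 0 0 0.9;0 0 -0.12 0 0 0 0.9;0 0 -0.12 0 0 0 0.9;0 0 1 0 0 0 0.9;0 0 4 0 0 0 0.9'; python3 -m handwheel '0 0 4 0 0 0 1;0 0 8 0 0 0 1;0 0 12 0 0 0 1;0 0 15 0 0 0 1;-3 3 15 0 0 -7 1;-6 6 15 0 0 -14 1;-9 9 15 0 0 -21 1;-12 12 15 0 0 -28 1'; python3 -m handwheel '-3 4 0 0 0 -7 1;-6 8 0 0 0 -14 1;-9 12 0 0 0 -21 1;-11 15 0 0 0 -28 1;-11 15 0 0 0 -35 1;-11 15 0 0 0 -42 1;-11 15 0 0 0 -49 1;-11 15 0 0 0 -56 1'; python3 -m handwheel '0 0 0 0 0 -3 1;0 0 0 0 0 -3 1;0 0 0 0 0 -3 1'; python3 -c "
from h import *
get_image('scene');w=snap('wrist','w8');s=status.observe();print(s['position'],s['tool_rot'][:,1],s['q'])"
```

```text
time_s: 19.2
position: [0.6211, -0.0022, 0.0427]
tool_rot: [[-1.0, -0.021, -0.007], [-0.021, 1.0, 0.001], [0.007, 0.002, -1.0]]
ft_force: [-0.1, -0.4, 0.0]
grip_width: 0.0764
gripper_force: 0.0
time_s: 19.87
position: [0.5036, 0.1163, 0.1961]
tool_rot: [[-0.89, 0.456, 0.001], [0.456, 0.89, 0.0], [-0.001, 0.001, -1.0]]
ft_force: [0.3, 1.3, 0.1]
grip_width: 0.0853
gripper_force: 0.0
time_s: 20.53
position: [0.3947, 0.2659, 0.1961]
tool_rot: [[-0.15, 0.989, 0.001], [0.989, 0.15, 0.0], [0.0, 0.001, -1.0]]
ft_force: [-0.5, 0.4, 0.6]
grip_width: 0.0855
gripper_force: 0.0
time_s: 20.78
position: [0.3952, 0.2654, 0.1958]
tool_rot: [[-0.104, 0.995, 0.001], [0.995, 0.104, 0.0], [0.0, 0.001, -1.0]]
ft_force: [1.4, -0.1, -0.5]
grip_width: 0.0855
gripper_force: 0.0
[0.39524565 0.26530059 0.19555545] [9.94598183e-01 1.03799444e-01 3.59303715e-04] [1.95792118e+01 1.62681035e+01 8.91652494e+01 2.30965886e-03
 7.45449254e+01 1.36205932e+01]
```

View pics/w8.png

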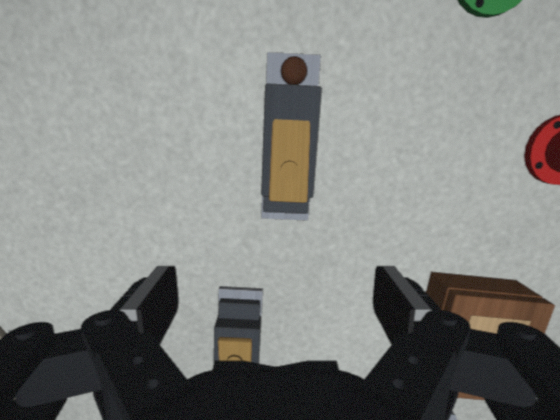

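```bash
python3 -c "
from h import *
w=load('w8')
for C,z in [([(267,53),(321,55),(308,220),(261,218)],.003),([(264,85),(322,87),(315,197),(262,195)],.036)]:
  P=np.array([ray(w,*c,z)[:2] for c in C]);print(P.round(4).tolist(),P.mean(0))
  for i,j in [(3,0),(2,1),(0,1),(3,2)]: d=P[j]-P[i];print(np.linalg.norm(d).round(4),np.degrees(np.arctan2(d[1],d[0])).round(2))"
```

```text
[[0.3726, 0.3951], [0.423, 0.3987], [0.432, 0.2382], [0.382, 0.2352]] [0.40240759 0.31680981]
0.1603 93.36
0.1608 93.22
0.0504 4.09
0.0501 3.47
[[0.3739, 0.3637], [0.4238, 0.3673], [0.4311, 0.2706], [0.3813, 0.2672]] [0.40255556 0.31718736]
0.0967 94.38
0.097 94.31
0.05 4.17
0.0499 3.81
```

```bash
python3 -m handwheel '0.4 3 0 0 0 -2.3 1;0.75 5.2 -2 0 0 -2.3 1;0.75 5.2 -6 0 0 -2.3 1;0.75 5.2 -9 0 0 -2.3 1;0.75 5.2 -11 0 0 -2.3 1;0.75 5.2 -11 0 0 -2.3 1;0.75 5.2 -11 0 0 -2.3 1;0.75 5.2 -11 0 0 -2.3 1'; python3 -c "
from h import *
get_image('scene');get_image('scene');s=status.observe();print(s['position'],s['tool_rot'][:,1])"
```

```text
time_s: 21.55
position: [0.4036, 0.3176, 0.0867]
tool_rot: [[-0.063, 0.998, 0.002], [0.998, 0.063, 0.001], [0.001, 0.002, -1.0]]
ft_force: [0.3, -0.5, -0.6]
grip_width: 0.0854
gripper_force: 0.0
[0.40355002 0.31766091 0.08682706] [0.99804519 0.062431   0.00285906]
```

```bash
python3 -m handwheel '-0.1 0 -3 0 0 0 1;-0.1 0 -6 0 0 0 1;-0.1 0 -7.8 0 0 0 1;-0.1 0 -7.8 0 0 0 1;-0.1 0 -7.8 0 0 0 1;-0.1 0 -7.8 0 0 0 0;-0.1 0 -7.8 0 0 0 0;-0.1 0 -7.8 0 0 0 0' 60;python3 -m handwheel '0 0 0 0 0 0 0;0 0 0 0 0 0 0;0 0 0 0 0 0 0;0 0 0 0 0 0 0;0 0 0 0 0 0 0'; python3 -m handwheel '0 0 2 0 0 0 0;0 0 4 0 0 0 0;0 0 7 0 0 0 0;0 0 10 0 0 0 0;0 0 10 0 0 0 0;0 0 10 0 0 0 0;0 0 10 0 0 0 0'
```

```text
time_s: 22.32
position: [0.4024, 0.3177, 0.0086]
tool_rot: [[-0.062, 0.998, 0.002], [0.998, 0.062, 0.001], [0.001, 0.002, -1.0]]
ft_force: [-1.2, -0.4, 0.8]
grip_width: 0.0513
gripper_force: 0.5
time_s: 22.73
position: [0.4025, 0.3178, 0.0088]
tool_rot: [[-0.062, 0.998, 0.003], [0.998, 0.062, 0.001], [0.001, 0.003, -1.0]]
ft_force: [-0.9, -0.6, 9.6]
grip_width: 0.0489
gripper_force: 62.4
time_s: 23.32
position: [0.4009, 0.317, 0.1062]
tool_rot: [[-0.062, 0.998, -0.002], [0.998, 0.062, -0.001], [-0.001, -0.002, -1.0]]
ft_force: [0.1, 0.7, -5.6]
grip_width: 0.0488
gripper_force: 65.9
```

```bash
python3 -c "
from m import *
print([a(x,y,0).round(3) for x,y in [(452,170),(588,215),(563,242)]])"; python3 -m handwheel '4 -1 0 0 0 -2 0;7 -4 0 0 0 -3.5 0;9 -8 0 0 0 -3.5 0;11.1 -12 0 0 0 -3.5 0;11.1 -16 0 0 0 -3.5 0;11.1 -18.4 0 0 0 -3.5 0;11.1 -18.4 0 0 0 -3.5 0;11.1 -18.4 0 0 0 -3.5 0';python3 -m handwheel '0 0 0 0 0 0 0;0 0 0 0 0 0 0;0 0 0 0 0 0 0'
```

```text
[array([ 0.397, -0.01 ]), array([0.337, 0.14 ]), array([0.386, 0.147])]
time_s: 23.98
position: [0.5121, 0.1319, 0.1054]
tool_rot: [[0.002, 1.0, -0.004], [1.0, -0.002, 0.0], [0.0, -0.004, -1.0]]
ft_force: [-0.6, 0.0, -4.7]
grip_width: 0.0493
gripper_force: 65.8
time_s: 24.23
position: [0.5124, 0.1344, 0.1067]
tool_rot: [[-0.003, 1.0, -0.001], [1.0, 0.003, 0.0], [0.0, -0.001, -1.0]]
ft_force: [-0.7, -0.7, -4.8]
grip_width: 0.0488
gripper_force: 65.8
```

Clear of the decoy plane (x ≤ 0.40). I lower it.

```bash
python3 -m handwheel '-0.1 -0.05 -3 0 0 0 0;-0.1 -0.05 -6 0 0 0 0;-0.1 -0.05 -8 0 0 0 0;-0.1 -0.05 -9.2 0 0 0 0;-0.1 -0.05 -9.2 0 0 0 0;-0.1 -0.05 -9.2 0 0 0 0;-0.1 -0.05 -9.2 0 0 0 0'
```

```text
time_s: 24.82
position: [0.5123, 0.1333, 0.0161]
tool_rot: [[-0.002, 1.0, 0.002], [1.0, 0.002, 0.0], [0.0, 0.002, -1.0]]
ft_force: [-0.1, -0.7, -5.3]
grip_width: 0.0492
gripper_force: 65.6
```

```bash
python3 -m handwheel '-0.1 0 -0.4 0 0 0 0;-0.1 0 -0.65 0 0 0 0;-0.1 0 -0.75 0 0 0 0;-0.1 0 -0.75 0 0 0 0;-0.1 0 -0.75 0 0 0 0'
```

```text
time_s: 25.23
position: [0.5109, 0.133, 0.0088]
tool_rot: [[-0.001, 1.0, 0.001], [1.0, 0.001, 0.0], [0.0, 0.001, -1.0]]
ft_force: [-3.6, 0.3, 5.1]
grip_width: 0.049
gripper_force: 66.9
```

```bash
python3 -m handwheel '0 0 0 0 0 0 0.75;0 0 0 0 0 0 0.75;0 0 0 0 0 0 0.75;0 0 0 0 0 0 0.75;0 0 0 0 0 0 0.75;0 0 1 0 0 0 0.75;0 0 4 0 0 0 0.75;0 0 8 0 0 0 0.75'; python3 -m handwheel '0 0 4 0 0 0 0.75;0 0 8 0 0 0 0.75;0 -4 12 0 0 0 1;0 -7 12 0 0 0 1;0 -7 12 0 0 0 1;0 -7 12 0 0 0 1;0 -7 12 0 0 0 1;0 -7 12 0 0 0 1'; python3 -m handwheel '0 0 0 0 0 0 1;0 0 0 0 0 0 1';python3 -c "
from h import *
w=snap('wrist','w9');snap('scene','s9');s=status.observe();print(s['position'])
a=np.hstack([cv2.resize(cv2.imread('pics/w9.png'),(440,330)),cv2.resize(cv2.imread('pics/s9.png')[120:360,150:412],(360,330))]);cv2.imwrite('pics/w9s.png',a)"
```

```text
time_s: 25.9
position: [0.5094, 0.1327, 0.0873]
tool_rot: [[-0.001, 1.0, -0.005], [1.0, 0.001, -0.0], [-0.0, -0.005, -1.0]]
ft_force: [-0.1, 0.4, -0.0]
grip_width: 0.064
gripper_force: 0.0
time_s: 26.57
position: [0.5103, 0.0637, 0.2073]
tool_rot: [[-0.002, 1.0, -0.001], [1.0, 0.002, 0.0], [0.0, -0.001, -1.0]]
ft_force: [-0.4, -0.0, 0.3]
grip_width: 0.0859
gripper_force: 0.0
time_s: 26.73
position: [0.5105, 0.0637, 0.2073]
tool_rot: [[-0.003, 1.0, -0.001], [1.0, 0.003, 0.0], [0.0, -0.001, -1.0]]
ft_force: [0.2, -0.5, 0.6]
grip_width: 0.0854
gripper_force: 0.0
[0.51064659 0.06343194 0.2074348 ]
```

View pics/w9s.png

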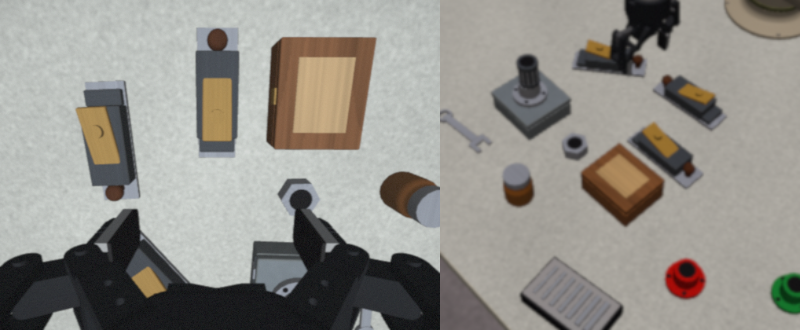

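Everything is placed. In the left half, the plane's sole spans (196,27)–(235,157), the box lid (282,37)–(360,150), and the nut's bore is at (301,198). I check the numbers.

```bash
python3 -c "
from h import *
w=load('w9');k=560/440
for n,C,z in [('plane',[(196,27),(239,27),(235.5,157.5),(198.5,157.5)],.003),('box',[(282,37),(376,38),(361,150),(274,149)],.055)]:
  P=np.array([ray(w,x*k,y*k,z)[:2] for x,y in C]);print(n,P.round(4).tolist(),P.mean(0))
  for i,j in [(3,0),(2,1)]: d=P[j]-P[i];print(np.linalg.norm(d).round(4),np.degrees(np.arctan2(d[1],d[0])).round(2))
print('nut',ray(w,301*k,199*k,.024))
"
```

```text
plane [[0.484, 0.2134], [0.5361, 0.2135], [0.5356, 0.0515], [0.4846, 0.0513]] [0.51006353 0.13241977]
0.1621 90.2
0.1621 89.83
box [[0.5769, 0.1919], [0.6747, 0.1913], [0.6772, 0.0729], [0.5761, 0.0737]] [0.62622304 0.13245444]
0.1182 89.58
0.1184 91.22
nut [ 0.62402061 -0.00100135  0.024     ]
```

```bash
python3 -c "
from rig import env
print(env.close_job())"
```

```text
the job is handed in; nothing more can be done
None
```

The job is done and handed in: the flange is hub up on the middle of the case with the coupling standing on it, the nut is flat midway between case and box (within about 3 mm), and the block plane is parallel to and centred on the box's robot side with a gap of about 41 mm.

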